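# Draw the orange tote out of its rack lane with the pull hook

### The arm

A 6-joint arm with a two-finger parallel gripper is mounted at the origin on the work surface. World frame = base frame: x ahead of the robot, y to its left, z up, the work surface at z = 0. Lengths are in mm, angles in rad, forces in N, time in s.
With the tool pointing down it reaches from about 300 to 825 mm from the base axis. Payload 5.4 kg.
Tool frame: the origin (TCP) lies on the centre line of the jaws, within the pads' length; the fingertips stand 14 mm ahead of it and the grasp point (between the pads) lies 5 mm behind it; z points along the fingers, y is the direction in which the jaws open and shut (so a half turn about z gives the same grasp; the last joint's range is limited). The gripper opens to 92 mm and grips with 3 to 60 N. Pads are 20 mm wide; open, the fingers measure 128 mm over their backs; the gripper's body (75 mm by 189 mm) begins 69 mm behind the grasp point.
Start: joints at [0.953, 0.158, 1.597, -0, 1.386, -0.21], TCP at [228.047, 527.826, 228.601] pointing down, gripper open.
Joint ranges: [-2.91, 2.91], [-0.94, 2.29], [0.18, 2.7], [-1.29, 4.43], [0.17, 2.64], [-3, 3]. Speed limits (rad/s): [2.57, 2.57, 3.14, 3.14, 3.14, 3.14].

### API

Orientations are given as [roll, pitch, yaw] about the fixed x, y, z axes, in that order (R = Rz(yaw) Ry(pitch) Rx(roll)).
In Python, from workcell import r, snapshot gives the robot as it stands.
- The arm moves only by the shell command python3 -m crank 'ROWS' [FORCE]. ROWS is JSON, one flat list of numbers, 7 for each row, row after row: the turn, a rotation vector about the tool's x, y, z in degrees, then the shift along the tool's x, y, z in mm, then the opening, from -1 (shut) to 1 (fully open), so that 0 is half open. A call has 1 to 8 rows; each row shifts and turns the pose as measured when the row begins, along the tool's axes as they then stand; what a row does not reach is not made up. A row lasts 1/10 s, in which the tool goes at most 50 mm and 8.59 degrees, less where a joint would pass 70% of its speed; a pose out of reach is approached as far as the arm can. A call with a gripper value outside its range is refused whole. The fingers move at their own pace and stop on an object; FORCE is the grip in N (left out, the last holds). Time passes only in rows, so rows that do not move let the fingers close. It gives the time, the measured TCP pose, the force and the opening at its end, in the units of the state.
- r.read_state(): the state, without advancing time (a new reading comes with each control period).
- snapshot(name): name is "scene" or "top"; returns a dict with "image" (420x560x3 uint8, blue, green, red), "K" (3x3 intrinsics, pixels), "position" and "rotation" of the camera in the world. Camera axes: x right, y up, looking along -z (the intrinsics and any distortion apply to the point x, -y, -z); pixel columns grow to the right and rows downward; lengths in mm; the calibration is good to about 2 mm. A picture is of the moment at which its call begins. There is no depth.
- r.job_done(): hands the job in, once; it reports no verdict.
The state is a dict: "time": time; "q": joint angles; "qvel": joint speeds; "joint_efforts": joint torques, N m; "position": TCP position; "tcp_rot": TCP orientation; "contact_force": force on the tool from outside, world axes, zero at the start; "moment": the same for the moment, N m; "finger_gap": finger opening in mm.
Only numpy, scipy, OpenCV 4.12 (cv2) and the standard library are available. Lean on these libraries where they do the work, as an engineer would, in place of code of your own. Each camera call takes 0.05 s, during which the arm holds its last target. There are 200 camera calls.

### The job

Take the pull hook from its rest, find the orange tote's steel pull ring, which may sit anywhere along its bar, put the hook down through it and gently draw the tote forward along its lane until it stands right up against the rack's front stop lip. Feel for the stop and do not haul against it (15 newtons on the tote is too much); keep the gripper itself off the tote and leave the grey tote and the other things where they are. Then lay the hook back in its rest as you found it and let go.

Things in the scene. Friction and masses are not known exactly. Their poses are not given: they have to be found in the camera images.
- rack: Fixed blue two-lane bench rack, 360 long (x) x 288 wide (y). Origin: centre of its underside, z up; -x is its front, the way totes are drawn. Deck top at z = 30 mm. Lanes centred at y = +72 and -72 mm, 136 wide; guides rise to z = 61. Stop lip across the front: inner face x = -174, 6 thick, top z = 44. Behind x = +37 a stock shelf covers the lanes (underside z = 170, stock to 250).
- tote_orange: Loose orange open tote of box lids, 170 (x) x 126 (y) x 75 high, wall 3 mm, 0.4 to 0.75 kg, in either lane, axes parallel to the rack's. Origin: centre of underside; front face at x = -85 mm, towards the rack's front. Against the lip its origin is at rack x = -89 mm; it starts 95 to 145 mm behind that. It slides on the deck against an unknown drag of about 2 to 7 N, with 5 mm side play each way.
- ring_bar (a point): Middle of the level bar across the orange tote's front: tote x = -90.5, y = 0, z = 52 mm. The pull ring turns on this bar and may sit up to 38 mm to either side of this point (not measured), sliding along it against 2 N. Ring: 4 mm wire, 20 mm inside, 28 outside, its centre 14 mm from the bar; it droops 5 to 35 degrees below level (not measured), held stiffly, and lifts with 2 to 4 N.
- tote_grey: Loose grey tote of the same size and ring, holding rolls, in the other lane. To be left where it is.
- pull_hook: Loose pull hook, 0.11 kg. Origin: centre of the yellow handle (110 x 20 x 24 mm in x, y, z). A 16 mm collar ends at x = 67, then a 6 mm steel shank runs along the axis to x = 170 mm and bends down to the tip at x = 166, z = -36, so a pulled ring rides up into the bend. It starts level in its rest, hook down. Grip the handle from above across y, near the origin, with about 40 N or it may turn.
- hook_tip (a point): End of the hook's tip, on the 6 mm rod's axis (its round end reaches 3 mm lower): pull hook x = 166, y = 0, z = -36 mm.
- hook_rest: Fixed grey hook rest. Origin: at the bench below the laid hook's handle centre; x along the laid hook to its tip, z up. Base 190 x 70 x 5 mm. Two saddles 8 mm thick with flared cheeks up to 20 mm above the seats: handle seat at x = -44 (z = 38, 26 between cheeks), shank seat at x = +92 (z = 47, 12 between cheeks). The laid hook's origin is at z = 50 mm, y = 0, x within 5 mm of 0.
- glue_jar: White glue jar, 64 diameter x 110 high, origin centre of underside; bystander.
- tape_roll: Blue tape roll, 90 diameter x 48 high, origin centre of underside; bystander.
- lid_box: Red box lid, 130 x 90 x 35 high, origin centre of underside; bystander.
- sanding_block: Cork block, 90 x 50 x 30 high, origin centre of underside; bystander.
- brayer: Hand roller, rubber roller 90 wide and 32 diameter with a wooden handle to its -x, 165 long in all; origin below the roller's centre; bystander.
Mind the look-alikes: they are no part of the job. There is more than one size of the hook_rest; the job needs the larger.

How it is judged:
By the outcome, as a careful person would: the job done as asked, in the order asked, and still so for the second after the job is handed in, with the robot touching nothing.
It also fails if it takes over 72 s, if anything falls off the work surface, if the arm or the gripper's body presses on something with over 40 N, if the wrist force passes 120 N, or if a joint passes its speed limit or range.

## Working session

There is one attempt and no reset: what is moved stays moved. The work goes in short steps, Python scripts to look and compute and a shell command to move; the robot and the scene stay as the last step left them, time stands still between calls to the robot, and variables do not carry over. Pictures are saved under pics/ and viewed, about 8 in all and at most 12, crops included, and the job is handed in when it is done.

```bash
mkdir -p pics; ls; python3 - <<'E'
from workcell import r, snapshot
import cv2,numpy as np
for n in("scene","top"):
    s=snapshot(n); cv2.imwrite(f"pics/{n}0.png",s["image"]); print(n,s["K"],s["position"],s["rotation"],[k for k in s])
print(r.read_state())
E
```

```text
pics
scene [[381.06444196   0.         284.47764896]
 [  0.         381.06444196 211.95086208]
 [  0.           0.           1.        ]] [1211.36397575 -346.84911617  744.80893427] [ 0.8598899  -0.00251966  1.09076317] ['image', 'K', 'position', 'rotation']
top [[398.51563469   0.         279.88701749]
 [  0.         398.51563469 207.50839581]
 [  0.           0.           1.        ]] [ 428.62152973   25.39827163 1309.1215675 ] [ 0.06826812  0.010879   -1.56278499] ['image', 'K', 'position', 'rotation']
{'time': 0.1, 'q': array([ 9.52923455e-01,  1.58983282e-01,  1.59810376e+00, -2.36438869e-05,
        1.38618661e+00, -2.10096402e-01]), 'qvel': array([-0.00026355, -0.00144941, -0.00206533,  0.00258829,  0.00119989,
       -0.00166435]), 'joint_efforts': array([ 2.06513546e-04, -3.86502850e+01, -3.22960889e+01,  7.04340753e-02,
        3.39978619e-02, -5.34685341e-05]), 'position': array([227.7313879 , 527.39196954, 227.72016925]), 'tcp_rot': array([-3.13994377e+00, -3.27856082e-04,  2.73382027e+00]), 'contact_force': array([-0.15543755,  0.27476188,  0.81996831]), 'moment': array([ 0.02599555,  0.02137731, -0.02125161]), 'finger_gap': 91.89024539997014}
```

View pics/scene0.png

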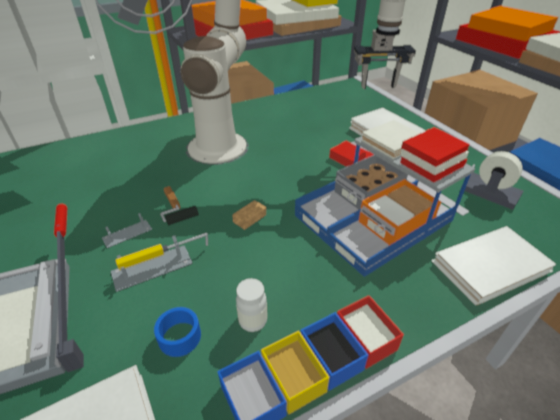

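View pics/top0.png

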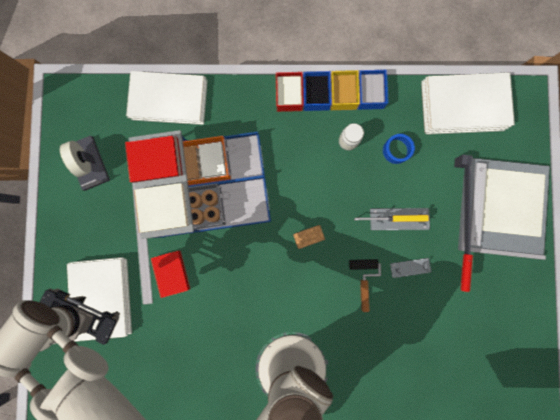

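The scene view shows the hook at about (150,257) and the orange tote at (395,210). In the top view the hook handle is at (410,218) with its tip to the left at (357,218). The rack spans (130–270, 130–230), its front is on the right (−y), and the orange tote is at (205,160), in the lane farther from the robot.

```bash
cat > h.py <<'E'
import cv2,numpy as np
from scipy.spatial.transform import Rotation as R
from workcell import r, snapshot
def P(s,pts):  # world -> pixel
    c=(np.atleast_2d(pts)-s["position"])@R.from_euler("xyz",s["rotation"]).as_matrix()
    c=c*[1,-1,-1]; u=c@np.array(s["K"]).T; return u[:,:2]/u[:,2:]
def W(s,uv,z):  # pixel -> world at height z
    uv=np.atleast_2d(uv).astype(float); d=np.c_[uv,np.ones(len(uv))]@np.linalg.inv(s["K"]).T*[1,-1,-1]
    d=d@R.from_euler("xyz",s["rotation"]).as_matrix().T; p=np.array(s["position"])
    return p+d*((z-p[2])/d[:,2])[:,None]
def crop(im,x,y,w,h,k,name):
    cv2.imwrite(f"pics/{name}.png",cv2.resize(im[y:y+h,x:x+w],None,fx=k,fy=k,interpolation=cv2.INTER_CUBIC))
E
python3 - <<'E'
from h import *
t=cv2.imread("pics/top0.png"); s=cv2.imread("pics/scene0.png")
crop(t,350,200,90,45,8,"c1a");crop(t,120,128,160,110,5,"c1b")
a=cv2.imread("pics/c1a.png")
crop(s,290,130,175,140,4,"c2"); crop(s,100,225,120,70,6,"c3")
E
```

```text
(no output)
```

View pics/c1a.png

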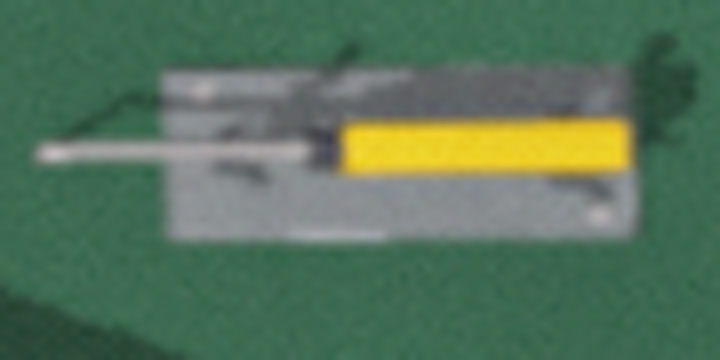

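View pics/c1b.png

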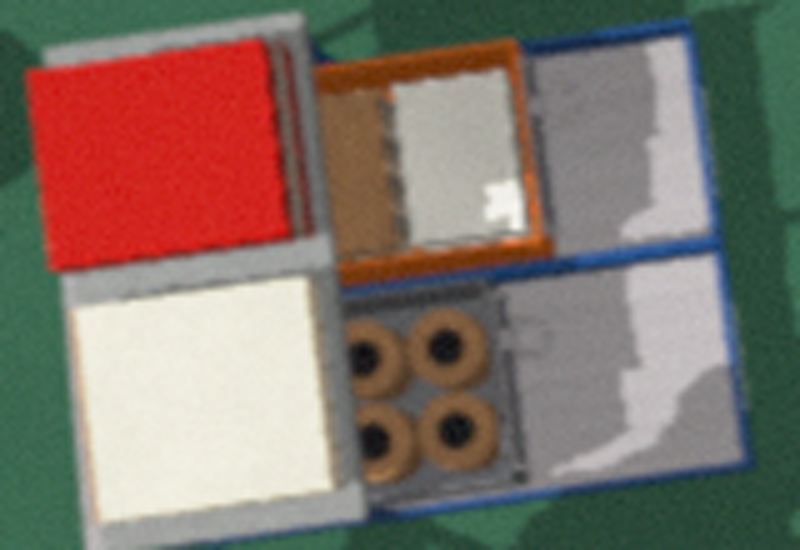

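View pics/c2.png

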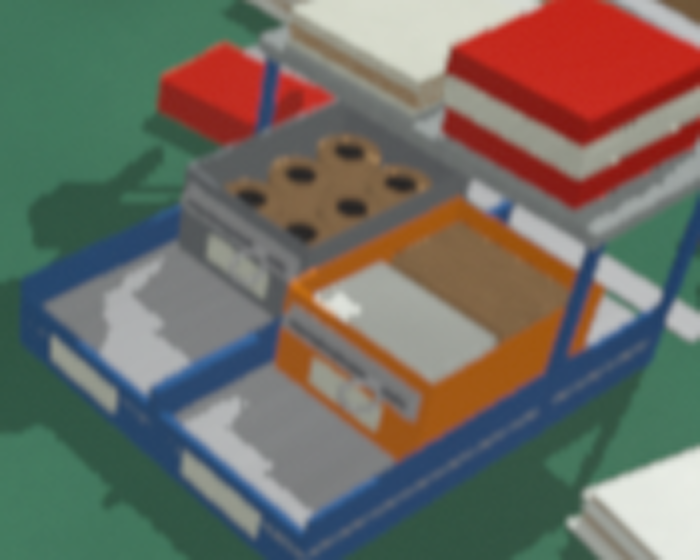

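Crop c1a shows the handle from (340,148) to (632,146) and the bend at (45,153). In c1b the orange tote's front top corners are at (518,40) and (550,245), with the ring faintly visible near (548,98). In c2 the orange ring is at about (360,388), and the rack's front corners are at (22,283) and (305,525).

```bash
cat > fit.py <<'E'
from h import *
from scipy.optimize import least_squares
T={"K":np.array([[398.51563469,0,279.88701749],[0,398.51563469,207.50839581],[0,0,1]]),"position":np.array([428.62152973,25.39827163,1309.1215675]),"rotation":np.array([0.06826812,0.010879,-1.56278499])}
S={"K":np.array([[381.06444196,0,284.47764896],[0,381.06444196,211.95086208],[0,0,1]]),"position":np.array([1211.36397575,-346.84911617,744.80893427]),"rotation":np.array([0.8598899,-0.00251966,1.09076317])}
def px(c,k,o): return (np.array(c)+.5)/k-.5+np.array(o)
b=lambda c:px(c,5,(120,128)); c2=lambda c:px(c,4,(290,130)); a=lambda c:px(c,8,(350,200))
def w(p,l):
    l=np.atleast_2d(l).astype(float); q=l.copy(); c,s=np.cos(p[2]),np.sin(p[2])
    q[:,0]=p[0]+c*l[:,0]-s*l[:,1]; q[:,1]=p[1]+s*l[:,0]+c*l[:,1]; return q
E
python3 - <<'E'
from fit import *
obs=[(T,b((690,22)),(-180,-144,61)),(T,b((748,465)),(-180,144,61)),(T,b((718,243)),(-180,0,61)),
(S,c2((22,283)),(-180,144,61)),(S,c2((305,525)),(-180,-144,61)),(S,c2((160,405)),(-180,0,61))]
f=lambda p:np.concatenate([P(s,w(p,l))[0]-u for s,u,l in obs])
q=least_squares(f,[550,200,1.6]); p=q.x; print("rack",p,q.fun.round(1))
def inv(p,x):
    d=x[:,:2]-p[:2]; c,s=np.cos(p[2]),np.sin(p[2]); return np.c_[c*d[:,0]+s*d[:,1],-s*d[:,0]+c*d[:,1]]
print("tote front top corners", inv(p,W(T,[b((518,40)),b((550,245))],105)).round(1), inv(p,W(S,[c2((290,283)),c2((432,385))],105)).round(1))
print("ring scene",inv(p,W(S,[c2((360,388))],77)).round(1),"top",inv(p,W(T,[b((548,98))],77)).round(1))
print("handle",W(T,[a((340,148)),a((632,147)),a((486,147))],62).round(1),"bend",W(T,[a((42,153))],51).round(1))
print("rest base corners",W(T,[a((163,70)),a((165,242)),a((632,70)),a((636,240))],5).round(1))
E
```

```text
rack [591.71050272 271.13134266   1.70758808] [ 0.  -1.5 -0.1 -0.4  0.1 -1.2 -0.1 -0.8  0.9  0.5 -1.9 -3.1]
tote front top corners [[ -74.5 -130.3]
 [ -78.9   -1.7]] [[ -68.8   -5.2]
 [ -67.6 -128.5]]
ring scene [[-80.1 -86.2]] top [[-85.4 -98.7]]
handle [[ 483.3 -310.8   62. ]
 [ 484.6 -424.3   62. ]
 [ 484.1 -367.6   62. ]] bend [[ 480.9 -196.7   51. ]]
rest base corners [[ 517.2 -254.4    5. ]
 [ 446.9 -254.7    5. ]
 [ 518.6 -445.4    5. ]
 [ 449.3 -445.8    5. ]]
```

```bash
cat > go.py <<'E'
import sys
from h import *
st=r.read_state(); M=R.from_euler("xyz",st["tcp_rot"])
a=[float(v) for v in sys.argv[1:]]
if len(a)>=4:
    Rt=R.from_euler("xyz",[np.pi,0,np.radians(a[3])])
    print("shift(tool now)",M.inv().apply(np.array(a[:3])-st["position"]).round(1),"shift(tool final)",Rt.inv().apply(np.array(a[:3])-st["position"]).round(1),"turn",np.degrees((M.inv()*Rt).as_rotvec()).round(2))
print("t",round(st["time"],2),"pos",st["position"].round(1),"rpy",np.degrees(st["tcp_rot"]).round(2),"F",st["contact_force"].round(1),"M",st["moment"].round(2),"gap",round(st["finger_gap"],1))
E
python3 - <<'E'
from fit import *
im=lambda n:np.mean([snapshot(n)["image"].astype(float) for _ in range(8)],0).astype(np.uint8)
t,s=im("top"),im("scene")
np.save("t.npy",t);np.save("s.npy",s)
A=cv2.resize(s[205:250,355:405],None,fx=9,fy=9,interpolation=cv2.INTER_CUBIC)
B=cv2.resize(t[130:180,213:248],None,fx=9,fy=9,interpolation=cv2.INTER_CUBIC)
H=450;o=np.zeros((H,450+315,3),np.uint8);o[:A.shape[0],:450]=A;o[:,450:]=B
o=cv2.convertScaleAbs(o,alpha=1.4,beta=0)
cv2.imwrite("pics/ring.png",o)
E
python3 go.py 484 -368 150 90.9
python3 -m crank '[0,0,8.2,0,0,0,1, 0,0,8.2,0,0,0,1, 0,0,8.2,0,0,0,1, 0,0,8.2,0,0,0,1, 0,0,8.2,0,0,0,1, 0,0,8.2,0,0,0,1, 0,0,8.2,0,0,0,1, 0,0,8.2,0,0,0,1]' 40; python3 go.py 484 -368 150 90.9
```

```text
shift(tool now) [-590.3 -720.9   78.6] shift(tool final) [-899.7  241.9   78.6] turn [-0.   -0.   65.73]
t 0.9 pos [228.  527.8 228.6] rpy [180.    -0.   156.63] F [0.3 0.1 0.2] M [ 0.02  0.04 -0.07] gap 92.0
time: 1.7
position: [228.0, 527.8, 228.7]
tcp_rot: [-3.142, -0.0, 1.543]
contact_force: [0.8, -0.2, -0.1]
finger_gap: 92.3
shift(tool now) [-888.5  280.4   78.6] shift(tool final) [-899.8  241.9   78.7] turn [-0.   -0.   -2.47]
t 1.7 pos [228.  527.8 228.7] rpy [-180.     -0.     88.43] F [ 0.8 -0.2 -0.1] M [-0.04  0.04 -0.01] gap 92.3
```

View pics/ring.png

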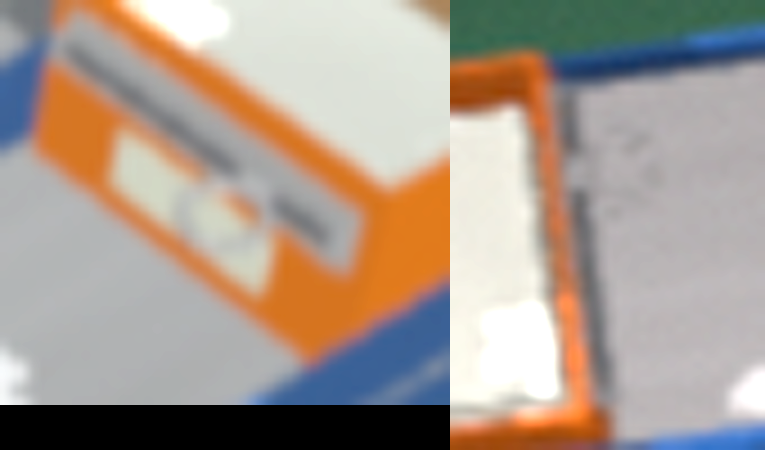

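The ring picture shows a break in the bar at (258,188) in the scene half and at about (577,173) in the top half. Both are about 75 % of the way along the bar, towards +x in the world. The ring's centre is at about (222,213) in the scene half.

```bash
python3 - <<'E'
from fit import *
A=lambda c:px(c,9,(355,205)); B=lambda c:px((c[0]-450,c[1]),9,(213,130))
def tri(us,ut):
    f=lambda X:np.r_[P(S,X)[0]-us,P(T,X)[0]-ut]; q=least_squares(f,[650,200,80]); return q.x.round(1),q.fun.round(1)
print("bar at ring",tri(A((258,188)),B((577,173))))
print("bar at ring z82",W(S,[A((258,188))],82).round(1),W(T,[B((577,173))],82).round(1))
print("ring centre z77", W(S,[A((222,213))],77).round(1),"z74",W(S,[A((222,213))],74).round(1),"top z77",W(T,[B((628,165))],77).round(1))
print("bar ends top z82",W(T,[B((565,92)),B((603,400))],82).round(1),"scene",W(S,[A((325,238)),A((65,45))],82).round(1))
p=[591.7,271.1,1.7076]
print("tote front top corners: top", W(T,[B((545,55)),B((610,410))],105).round(1), "scene",W(S,[A((392,190))],105).round(1))
print("lip inner target", w(p,[(-174,-72,44)]).round(1))
E
python3 -m crank '[0,0,-2.47,-48,12,0,1, 0,0,0,-48,12,0,1, 0,0,0,-48,13,0,1, 0,0,0,-48,13,0,1, 0,0,0,-48,13,0,1, 0,0,0,-48,13,0,1, 0,0,0,-48,13,0,1, 0,0,0,-48,13,0,1]'
python3 -m crank '[0,0,0,-48,13,0,1, 0,0,0,-48,13,0,1, 0,0,0,-48,13,0,1, 0,0,0,-48,13,0,1, 0,0,0,-48,13,0,1, 0,0,0,-48,13,0,1, 0,0,0,-48,13,0,1, 0,0,0,-48,13,0,1]'; python3 go.py 484 -368 110 90.9
```

```text
bar at ring (array([694.8, 207.3,  85.1]), array([-0.2,  0. , -0.2, -0.2]))
bar at ring z82 [[692.6 210.4  82. ]] [[695.  207.1  82. ]]
ring centre z77 [[692.3 198.9  77. ]] z74 [[690.  201.3  74. ]] top z77 [[699.  190.1  77. ]]
bar ends top z82 [[723.5 211.8  82. ]
 [615.7 196.7  82. ]] scene [[717.7 214.   82. ]
 [616.1 199.2  82. ]]
tote front top corners: top [[730.7 215.3 105. ]
 [608.8 191.1 105. ]] scene [[728.2 223.3 105. ]]
lip inner target [[686.8 108.5  44. ]]
time: 2.5
position: [333.1, 143.4, 227.4]
tcp_rot: [3.138, 0.0, 1.595]
contact_force: [0.9, 0.1, 0.5]
finger_gap: 91.8
time: 3.3
position: [443.7, -241.6, 231.5]
tcp_rot: [3.127, 0.003, 1.591]
contact_force: [1.7, 0.3, 0.2]
finger_gap: 91.7
shift(tool now) [-126.8   36.   122.4] shift(tool final) [-127.    38.3  121.5] turn [0.83 0.16 0.25]
t 3.3 pos [ 443.7 -241.6  231.5] rpy [1.7917e+02 1.7000e-01 9.1150e+01] F [1.7 0.3 0.2] M [-0.01  0.03  0.02] gap 91.7
```

```bash
python3 -m crank '[0.8,0.2,0.2,-45,13,25,1, 0,0,0,-45,13,25,1, 0,0,0,-37,12,25,1, 0,0,0,0,0,25,1, 0,0,0,0,0,0,1]'; python3 go.py 484 -367.6 45 90.9
```

```text
time: 3.8
position: [483.3, -371.8, 133.9]
tcp_rot: [3.138, 0.004, 1.58]
contact_force: [-0.3, 0.0, -0.4]
finger_gap: 91.8
shift(tool now) [ 4.5  0.4 88.9] shift(tool final) [ 4.2  0.8 88.9] turn [ 0.21  0.2  -0.37]
t 3.8 pos [ 483.3 -371.8  133.9] rpy [179.79   0.2   90.53] F [-0.3  0.  -0.4] M [-0.01  0.07  0.05] gap 91.8
```

```bash
python3 -m crank '[0.2,0.2,-0.4,4,0.5,30,1, 0,0,0,0,0,30,1, 0,0,0,0,0,20,1, 0,0,0,0,0,8,1, 0,0,0,0,0,0,1]'; python3 go.py 484 -367.6 45 90.9
```

```text
time: 4.3
position: [486.9, -369.3, 50.6]
tcp_rot: [3.136, 0.007, 1.589]
contact_force: [-0.7, 0.3, 0.9]
finger_gap: 91.8
shift(tool now) [ 1.7 -2.9  5.6] shift(tool final) [ 1.7 -2.9  5.6] turn [0.34 0.38 0.14]
t 4.3 pos [ 486.9 -369.3   50.6] rpy [179.66   0.38  91.04] F [-0.7  0.3  0.9] M [-0.05  0.07 -0.05] gap 91.8
```

```bash
python3 -m crank '[0.34,0.38,0,1.7,-2.9,5.6,1, 0,0,0,0,0,0,1,0,0,0,0,0,0,1]'; python3 go.py 484 -367.6 45 90.9
```

```text
time: 4.6
position: [485.8, -369.1, 49.2]
tcp_rot: [3.138, 0.004, 1.59]
contact_force: [-0.6, 0.8, -0.7]
finger_gap: 92.2
shift(tool now) [ 1.5 -1.8  4.2] shift(tool final) [ 1.5 -1.8  4.2] turn [0.21 0.25 0.19]
t 4.6 pos [ 485.8 -369.1   49.2] rpy [179.79   0.25  91.09] F [-0.6  0.8 -0.7] M [-0.09  0.13 -0.05] gap 92.2
```

```bash
python3 -m crank '[0.2,0.25,0.2,1.5,-1.8,5,1, 0,0,0,0.8,-0.9,3,1, 0.1,0.1,0,0.4,-0.5,1,1]'; python3 go.py 484 -367.6 45 90.9
```

```text
time: 4.9
position: [483.2, -367.3, 41.4]
tcp_rot: [3.141, 0.0, 1.586]
contact_force: [0.2, -0.2, 0.6]
finger_gap: 91.8
shift(tool now) [-0.3  0.8 -3.6] shift(tool final) [-0.3  0.8 -3.6] turn [ 0.01  0.02 -0.03]
t 4.9 pos [ 483.2 -367.3   41.4] rpy [1.7999e+02 2.0000e-02 9.0870e+01] F [ 0.2 -0.2  0.6] M [-0.04  0.05  0.  ] gap 91.8
```

```bash
python3 -m crank '[0,0,0,0,0.8,-3.5,0, 0,0,0,0,0,0,-0.3, 0,0,0,0,0,0,-0.45, 0,0,0,0,0,0,-0.45]' 40; python3 go.py 484 -367.6 45 90.9
```

```text
time: 5.3
position: [484.0, -367.2, 45.1]
tcp_rot: [-3.142, 0.0, 1.586]
contact_force: [0.9, -0.6, -0.5]
finger_gap: 62.2
shift(tool now) [-0.4  0.   0.1] shift(tool final) [-0.4  0.   0.1] turn [-0.    0.   -0.04]
t 5.3 pos [ 484.  -367.2   45.1] rpy [-180.      0.     90.86] F [ 0.9 -0.6 -0.5] M [-0.09  0.03  0.03] gap 62.2
```

```bash
python3 -m crank '[0,0,0,0,0,0,-1, 0,0,0,0,0,0,-1,0,0,0,0,0,0,-1,0,0,0,0,0,0,-1,0,0,0,0,0,0,-1,0,0,0,0,0,0,-1,0,0,0,0,0,0,-1]' 40; python3 go.py 484 -367.6 45 90.9
```

```text
time: 6.0
position: [484.0, -367.2, 45.1]
tcp_rot: [-3.142, -0.0, 1.586]
contact_force: [-0.6, -0.3, 1.1]
finger_gap: 19.4
shift(tool now) [-0.4  0.   0.1] shift(tool final) [-0.4  0.   0.1] turn [-0.   -0.   -0.04]
t 6.0 pos [ 484.  -367.2   45.1] rpy [-180.     -0.     90.86] F [-0.6 -0.3  1.1] M [-0.05  0.09 -0.04] gap 19.4
```

```bash
python3 -m crank '[0,0,0,0,0,-10,-1, 0,0,0,0,0,-20,-1,0,0,0,0,0,-30,-1,0,0,0,0,0,-30,-1,0,0,0,0,0,-30,-1,0,0,-3.5,0,0,-25,-1,0,0,-3.5,0,0,0,-1]'; python3 go.py 719 20 190 98
```

```text
time: 6.7
position: [483.0, -366.1, 197.5]
tcp_rot: [-3.14, -0.002, 1.712]
contact_force: [0.0, -0.8, -1.5]
finger_gap: 19.7
shift(tool now) [349.1 288.    7.8] shift(tool final) [349.5 287.5   7.5] turn [-0.11 -0.13  0.09]
t 6.7 pos [ 483.  -366.1  197.5] rpy [-1.7989e+02 -1.3000e-01  9.8090e+01] F [ 0.  -0.8 -1.5] M [-0.08  0.03 -0.  ] gap 19.7
```

```bash
python3 -m crank '[0,0,0,36,30,0,-1,0,0,0,36,30,0,-1,0,0,0,36,30,0,-1,0,0,0,36,30,0,-1,0,0,0,36,30,0,-1,0,0,0,36,30,0,-1,0,0,0,36,30,0,-1,0,0,0,36,30,0,-1]'; python3 go.py 719 20 190 98
```

```text
time: 7.5
position: [685.8, -43.3, 205.3]
tcp_rot: [3.138, 0.007, 1.702]
contact_force: [0.5, -0.8, -1.1]
finger_gap: 19.6
shift(tool now) [58.5 41.2 15.1] shift(tool final) [58.1 41.7 15.3] turn [ 0.21  0.38 -0.48]
t 7.5 pos [685.8 -43.3 205.3] rpy [179.79   0.38  97.52] F [ 0.5 -0.8 -1.1] M [-0.11 -0.02  0.01] gap 19.6
```

```bash
python3 -m crank '[0.2,0.3,-0.5,35,26,20,-1,0,0,0,15,12,20,-1,0,0,0,5,3,20,-1,0.1,0.1,0,0,0,5,-1]'; python3 go.py 719 30.6 140 98
```

```text
time: 7.9
position: [723.3, 27.0, 142.1]
tcp_rot: [3.138, -0.0, 1.72]
contact_force: [0.7, -0.0, -2.2]
finger_gap: 19.9
shift(tool now) [ 4.2 -3.8  2.1] shift(tool final) [ 4.2 -3.8  2.1] turn [ 0.22 -0.02  0.56]
t 7.9 pos [723.3  27.  142.1] rpy [ 1.7978e+02 -2.0000e-02  9.8560e+01] F [ 0.7 -0.  -2.2] M [-0.11  0.07  0.04] gap 19.9
```

```bash
python3 -m crank '[0.2,0,0.5,4,-3.8,2,-1,0,0,0,1,-0.5,0,-1]'; python3 go.py 719 30.6 140 98; cat > look.py <<'E'
import sys
from fit import *
im=lambda n:np.mean([snapshot(n)["image"].astype(float) for _ in range(4)],0).astype(np.uint8)
t,s=im("top"),im("scene"); n=sys.argv[1]
np.save(n+"t.npy",t);np.save(n+"s.npy",s)
A=cv2.resize(s[190:250,350:400],None,fx=9,fy=9,interpolation=cv2.INTER_CUBIC)
B=cv2.resize(t[130:190,213:248],None,fx=9,fy=9,interpolation=cv2.INTER_CUBIC)
cv2.imwrite(f"pics/{n}.png",cv2.convertScaleAbs(np.hstack([A,B]),alpha=1.3))
E
python3 look.py tip1
```

```text
time: 8.1
position: [717.5, 30.8, 140.3]
tcp_rot: [-3.14, -0.0, 1.71]
contact_force: [0.3, -0.1, -0.9]
finger_gap: 19.5
shift(tool now) [-0.4  1.4  0.3] shift(tool final) [-0.4  1.4  0.3] turn [-0.07 -0.02 -0.02]
t 8.1 pos [717.5  30.8 140.3] rpy [-1.7993e+02 -2.0000e-02  9.7980e+01] F [ 0.3 -0.1 -0.9] M [-0.15  0.05  0.02] gap 19.5
```

View pics/tip1.png

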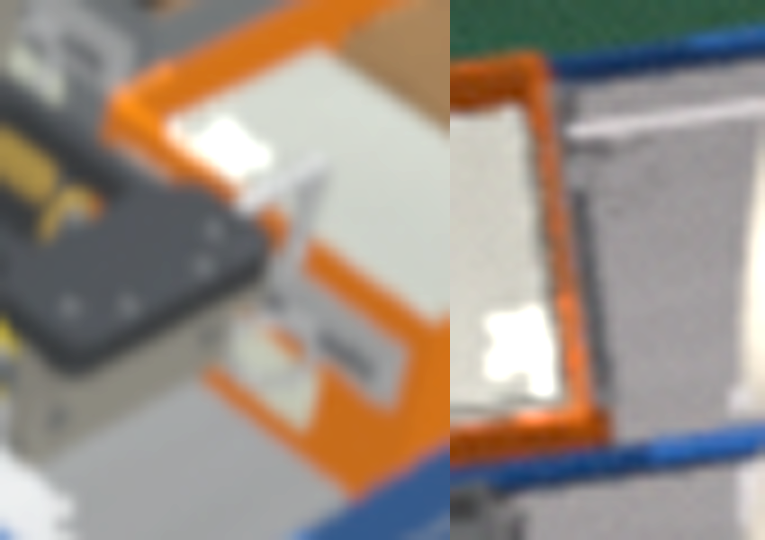

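The tip1 picture shows the hook's bend end at about (570,131) in the top half. In the scene half the bend is at (325,165) and the tip at about (283,285). I'll compare these with the predicted positions.

```bash
python3 - <<'E'
from fit import *
inv9=lambda u,o,dx:((u-np.array(o)+.5)*9-.5+[dx,0]).round(0)
u=np.array([np.cos(np.radians(97.98)),np.sin(np.radians(97.98))]); t=np.array([717.5,30.8])
pt=lambda d,z:np.r_[t+u*d,z]
print("bend end pred top",inv9(P(T,pt(173,145.3))[0],(213,130),450),"scene top of bend",inv9(P(S,pt(170,148))[0],(350,190),0),"tip scene",inv9(P(S,pt(166,107))[0],(350,190),0))
B=lambda c:px((c[0]-450,c[1]),9,(213,130)); A=lambda c:px(c,9,(350,190))
print("seen bend end world",W(T,[B((570,131))],145.3).round(1),"pred",pt(173,145.3).round(1))
print("scene bend at z148",W(S,[A((325,165))],148).round(1),"tip z107",W(S,[A((283,285))],107).round(1))
E
```

```text
bend end pred top [564. 136.] scene top of bend [315. 160.] tip scene [279. 278.]
seen bend end world [[695.3 200.3 145.3]] pred [693.5 202.1 145.3]
scene bend at z148 [[696.9 200.2 148. ]] tip z107 [[697.3 194.3 107. ]]
```

```bash
python3 -m crank '[0,0,0,0,0,10,-1,0,0,0,0,0,8,-1,0,0,0,0,0,5,-1]'; python3 go.py 718 30.4 89 98;  python3 -m crank '[0,0,0,0,0,5,-1,0,0,0,0,0,5,-1]';python3 go.py 718 30.4 89 98
```

```text
time: 8.8
position: [719.0, 30.1, 116.8]
tcp_rot: [3.139, 0.001, 1.71]
contact_force: [0.2, -1.0, -1.1]
finger_gap: 19.6
shift(tool now) [ 0.4 -1.1 27.8] shift(tool final) [ 0.4 -1.  27.8] turn [ 0.13  0.03 -0.03]
t 8.8 pos [719.   30.1 116.8] rpy [1.7987e+02 3.0000e-02 9.7970e+01] F [ 0.2 -1.  -1.1] M [-0.11  0.05 -0.03] gap 19.6
time: 9.0
position: [718.5, 30.2, 104.8]
tcp_rot: [3.141, 0.0, 1.71]
contact_force: [0.4, -0.3, -1.7]
finger_gap: 19.3
shift(tool now) [ 0.3 -0.5 15.8] shift(tool final) [ 0.3 -0.4 15.8] turn [ 0.03  0.   -0.03]
t 9.0 pos [718.5  30.2 104.8] rpy [179.97   0.    97.97] F [ 0.4 -0.3 -1.7] M [-0.09  0.04  0.05] gap 19.3
```

```bash
python3 -m crank '[0,0,0,0,0,5,-1,0,0,0,0,0,5,-1]'; python3 -m crank '[0,0,0,0,0,4,-1,0,0,0,0,0,2,-1]';python3 go.py 718 30.4 89 98; python3 look.py tip2
```

```text
time: 9.2
position: [718.3, 30.3, 93.6]
tcp_rot: [-3.142, -0.0, 1.71]
contact_force: [-0.9, -0.4, -1.3]
finger_gap: 19.9
time: 9.4
position: [717.9, 30.4, 86.3]
tcp_rot: [-3.141, -0.0, 1.71]
contact_force: [-0.5, -0.3, -1.3]
finger_gap: 19.6
shift(tool now) [ 0.   0.1 -2.7] shift(tool final) [ 0.   0.1 -2.7] turn [-0.06 -0.02 -0.02]
t 9.4 pos [717.9  30.4  86.3] rpy [-1.7994e+02 -2.0000e-02  9.7980e+01] F [-0.5 -0.3 -1.3] M [-0.08  0.06 -0.01] gap 19.6
```

View pics/tip2.png

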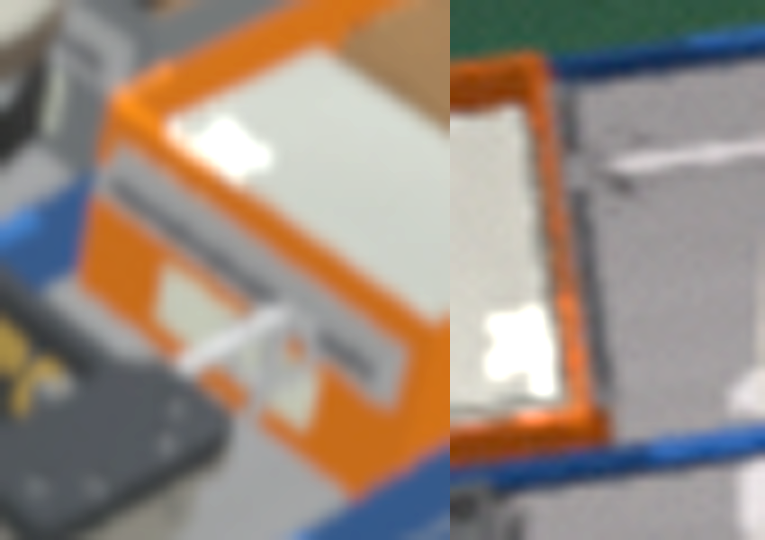

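The tip2 picture shows the hook's downturn passing through the ring at about (265,375) in the scene half, and there is no contact force. Next I pull gently.

```bash
for i in 1 2 3; do python3 -m crank '[0,0,0,-4,0,0,-1,0,0,0,-4,0,0,-1]' >/dev/null; python3 go.py 717.9 30.4 86.3 98; done
```

```text
shift(tool now) [ 8.2 -0.7  1.4] shift(tool final) [ 8.2 -0.7  1.4] turn [0.05 0.01 0.02]
t 10.0 pos [719.7  22.4  87.7] rpy [1.7995e+02 1.0000e-02 9.8020e+01] F [ 1.  -0.5 -2.1] M [-0.14  0.02  0.04] gap 19.8
shift(tool now) [15.6 -0.3  1.1] shift(tool final) [15.6 -0.3  1.1] turn [-0.02 -0.15  0.03]
t 10.2 pos [720.3  15.   87.4] rpy [-1.7998e+02 -1.5000e-01  9.8030e+01] F [-1.2  2.5 -1.3] M [0.48 0.2  0.06] gap 19.5
shift(tool now) [23.1  0.2  0.7] shift(tool final) [23.1  0.2  0.5] turn [-0.09 -0.27  0.05]
t 10.4 pos [720.9   7.5  86.8] rpy [-179.91   -0.27   98.05] F [-0.7  3.5 -0.8] M [0.53 0.22 0.09] gap 19.8
```

```bash
for i in 1 2 3 ; do python3 -m crank '[0,0.1,0,-4,0,0,-1,0,0,0,-4,0,0,-1,0,0,0,-4,0,0,-1,0,0,0,-4,0,0,-1]' >/dev/null; python3 go.py 717.9 30.4 86.3 98; done
```

```text
shift(tool now) [39.8  0.5  0.4] shift(tool final) [39.8  0.4  0. ] turn [-0.14 -0.45  0.06]
t 10.8 pos [723.   -9.1  86.3] rpy [-179.86   -0.45   98.06] F [-0.4  2.7 -2.2] M [0.54 0.23 0.05] gap 20.0
shift(tool now) [57.3  0.5  0.4] shift(tool final) [57.3  0.5 -0.2] turn [-0.15 -0.56  0.05]
t 11.2 pos [725.4 -26.4  86.1] rpy [-179.85   -0.56   98.05] F [-0.9  4.1 -1.6] M [ 0.52  0.22 -0.01] gap 19.6
shift(tool now) [74.9  0.7  0.4] shift(tool final) [74.9  0.6 -0.5] turn [-0.16 -0.66  0.05]
t 11.6 pos [727.7 -43.8  85.8] rpy [-179.84   -0.66   98.05] F [-1.3  3.4 -0.6] M [0.53 0.17 0.1 ] gap 20.0
```

```bash
python3 -m crank '[0,-0.3,0,-4,0,0,-1,0,-0.3,0,-4,0,0,-1,0,-0.1,0,-3,0,0,-1]' >/dev/null; python3 go.py 717.9 30.4 86.3 98; for i in 1 2 3; do python3 -m crank '[0,0,0,-1.5,0,0,-1,0,0,0,-1.5,0,0,-1]' >/dev/null; python3 go.py 717.9 30.4 86.3 98; done
```

```text
shift(tool now) [86.3  0.2  0.2] shift(tool final) [86.3  0.1  0.2] turn [-0.1   0.    0.03]
t 11.9 pos [729.8 -55.1  86.5] rpy [-179.9     0.     98.03] F [-0.7  4.3  0.3] M [0.83 0.25 0.08] gap 19.6
shift(tool now) [89.6  0.1  0.4] shift(tool final) [89.6  0.   0.4] turn [-0.09  0.02  0.04]
t 12.1 pos [730.3 -58.3  86.7] rpy [-1.7991e+02  2.0000e-02  9.8040e+01] F [-0.3  4.2 -1.2] M [0.79 0.22 0.05] gap 19.5
shift(tool now) [92.6  0.1  0.3] shift(tool final) [92.6  0.   0.4] turn [-0.1   0.01  0.05]
t 12.3 pos [730.7 -61.4  86.7] rpy [-1.799e+02  1.000e-02  9.805e+01] F [-0.5  4.  -1.4] M [0.77 0.2  0.03] gap 19.8
shift(tool now) [95.8  0.2  0.3] shift(tool final) [95.8  0.1  0.3] turn [-0.1   0.    0.05]
t 12.5 pos [731.2 -64.4  86.6] rpy [-179.9     0.     98.05] F [-1.5  4.2 -0.3] M [0.83 0.19 0.03] gap 19.5
```

```bash
cat >> go.py <<'E'
sys.exit(int(np.hypot(*st["contact_force"][:2])>7))
E
python3 -m crank '[0,0,0,-1.5,0,0,-1,0,0,0,-1.5,0,0,-1]' >/dev/null; python3 go.py && 
python3 -m crank '[0,0,0,-1.5,0,0,-1,0,0,0,-1.5,0,0,-1]' >/dev/null; python3 go.py && 
python3 -m crank '[0,0,0,-1.5,0,0,-1,0,0,0,-1.5,0,0,-1]' >/dev/null && python3 go.py && 
python3 -m crank '[0,0,0,-1.5,0,0,-1]' >/dev/null && python3 go.py && 
python3 -m crank '[0,0,0,-1.5,0,0,-1]' >/dev/null && python3 go.py && 
python3 -m crank '[0,0,0,-1.5,0,0,-1]' >/dev/null && python3 go.py && 
python3 -m crank '[0,0,0,-1.5,0,0,-1]' >/dev/null && python3 go.py
```

```text
t 12.7 pos [731.6 -67.6  86.6] rpy [-179.89   -0.     98.05] F [-1.4  4.3 -0.2] M [0.75 0.25 0.01] gap 19.8
t 12.9 pos [732.  -70.9  86.6] rpy [-179.89   -0.     98.06] F [-0.8  4.7 -0.5] M [0.8  0.22 0.09] gap 19.6
t 13.1 pos [732.4 -74.1  86.6] rpy [-1.7989e+02 -1.0000e-02  9.8050e+01] F [-1.   5.5 -0.4] M [0.77 0.25 0.05] gap 19.8
t 13.2 pos [732.7 -75.8  86.5] rpy [-1.7988e+02 -1.0000e-02  9.8050e+01] F [-1.4  4.3 -0.5] M [0.75 0.18 0.05] gap 19.9
t 13.3 pos [732.9 -77.3  86.6] rpy [-1.7988e+02 -1.0000e-02  9.8060e+01] F [-0.7  4.8 -0.1] M [ 0.79  0.21 -0.03] gap 19.7
t 13.4 pos [733.1 -78.7  86.5] rpy [-1.7988e+02 -4.0000e-02  9.8050e+01] F [-1.1  7.3  0.2] M [1.29 0.32 0.08] gap 19.3
```

```bash
python3 -m crank '[0,0,0,-0.7,0,0,-1]' >/dev/null; python3 go.py; python3 look.py stop
```

```text
t 13.5 pos [733.  -78.8  86.3] rpy [-1.7986e+02 -1.3000e-01  9.8050e+01] F [-0.8  7.2 -0.2] M [1.28 0.19 0.01] gap 19.5
```

```bash
python3 -m crank '[0,0,0,2,0,0,-1,0,0,0,2,0,0,-1,0,0,0,1.5,0,0,-1]' >/dev/null; python3 go.py 733 -78.8 86.3 98; python3 - <<'E'
from fit import *
im=lambda n:np.mean([snapshot(n)["image"].astype(float) for _ in range(4)],0).astype(np.uint8)
t,s=im("top"),im("scene")
A=cv2.resize(s[180:275,325:425],None,fx=5,fy=5,interpolation=cv2.INTER_CUBIC)
B=cv2.resize(t[125:185,220:275],None,fx=5,fy=5,interpolation=cv2.INTER_CUBIC)
o=np.zeros((475,775,3),np.uint8);o[:,:500]=A;o[:300,500:]=B
cv2.imwrite("pics/stop2.png",cv2.convertScaleAbs(o,alpha=1.3))
E
```

```text
shift(tool now) [-2.3 -0.3  0.3] shift(tool final) [-2.3 -0.3  0.3] turn [-0.06  0.23  0.01]
t 14.2 pos [733.  -76.5  86.6] rpy [-179.94    0.23   98.01] F [ 0.9 -0.4 -1. ] M [-0.12  0.07  0.01] gap 19.5
```

View pics/stop2.png

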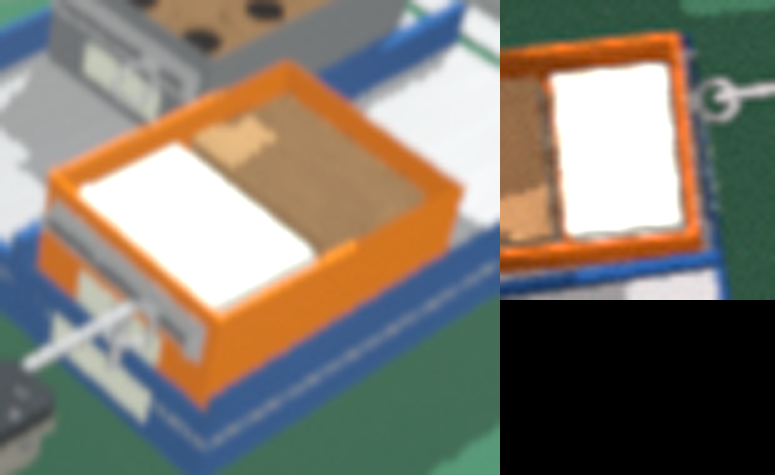

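The stop2 picture shows the orange tote's front at the rack lip and the ring at (718,100) in the top half, with the hook in it. The force is now relieved. Next I centre the hook in the ring and lift it out.

```bash
python3 -m crank '[0,0.2,0,3,0,0,-1,0,0,0,2,0,0,-1]' >/dev/null; python3 go.py 733 -78.8 86.3 98 &&
python3 -m crank '[0,0,0,0,0,-4,-1,0,0,0,0,0,-4,-1]' >/dev/null; python3 go.py 733 -78.8 86.3 98
```

```text
shift(tool now) [-8.  -0.2  0.2] shift(tool final) [-8.  -0.2  0.2] turn [-0.08 -0.06 -0.  ]
t 14.8 pos [732.1 -70.8  86.5] rpy [-1.7992e+02 -6.0000e-02  9.8000e+01] F [ 0.9 -0.5 -1. ] M [-0.07  0.04 -0.02] gap 19.8
shift(tool now) [-8.7  0.2  7.8] shift(tool final) [-8.7  0.2  7.9] turn [-0.15 -0.09  0.03]
t 15.0 pos [731.6 -70.2  94.2] rpy [-1.7985e+02 -9.0000e-02  9.8030e+01] F [-0.1  0.1 -1. ] M [-0.14  0.02 -0.01] gap 19.8
```

```bash
python3 -m crank '[0,0,0,0,0,-5,-1,0,0,0,0,0,-5,-1]' >/dev/null; python3 go.py 733 -78.8 86.3 98 &&
python3 -m crank '[0,0,0,0,0,-5,-1,0,0,0,0,0,-5,-1]' >/dev/null; python3 go.py 733 -78.8 86.3 98 && python3 -m crank '[0,0,0,0,0,-8,-1,0,0,0,0,0,-8,-1]' >/dev/null; python3 go.py 484 -367.2 190 98
```

```text
shift(tool now) [-8.8  0.1 18.8] shift(tool final) [-8.8  0.1 18.8] turn [-0.15 -0.09  0.04]
t 15.2 pos [731.7 -70.1 105.1] rpy [-1.7985e+02 -9.0000e-02  9.8040e+01] F [-0.5 -0.4 -1.9] M [-0.19 -0.02 -0.03] gap 19.8
shift(tool now) [-8.6 -0.1 30.3] shift(tool final) [-8.5 -0.2 30.3] turn [-0.1  -0.07  0.03]
t 15.4 pos [732.  -70.3 116.6] rpy [-1.799e+02 -7.000e-02  9.803e+01] F [-0.3 -0.8 -2.4] M [-0.11  0.08 -0.03] gap 19.9
shift(tool now) [-259.2 -287.   -56. ] shift(tool final) [-259.4 -286.8  -56.3] turn [-0.12 -0.07  0.03]
t 15.6 pos [731.9 -70.4 133.7] rpy [-1.7988e+02 -7.0000e-02  9.8030e+01] F [ 0.2  0.6 -1.4] M [-0.11  0.03  0.02] gap 19.7
```

```bash
python3 -m crank '[0,0,0,-5,0,-25,-1,0,0,0,-10,-10,-25,-1,0,0,0,-28,-30,-10,-1,0,0,0,-30,-33,0,-1,0,0,0,-30,-33,0,-1,0,0,0,-30,-33,0,-1,0,0,0,-30,-33,0,-1,0,0,0,-30,-33,0,-1]' >/dev/null; python3 go.py 484 -367.2 150 90.86
```

```text
shift(tool now) [-61.9 -82.2  53.5] shift(tool final) [-72.6 -72.7  53.9] turn [0.46 0.23 7.75]
t 16.4 pos [ 555.6 -293.5  203.9] rpy [179.56   0.26  98.61] F [-0.1 -0.3 -0.9] M [-0.15  0.04 -0.01] gap 19.5
```

```bash
python3 -m crank '[0.4,0.2,7.7,0,0,10,-1,0,0,0,-30,-30,10,-1,0,0,0,-24,-24,10,-1,0,0,0,-12,-12,10,-1,0,0,0,-4,-4,5,-1]' >/dev/null; python3 go.py 484 -367.2 100 90.86
```

```text
shift(tool now) [ 6.3  2.  63.6] shift(tool final) [ 5.8  2.5 63.7] turn [ 0.36  0.43 -0.67]
t 16.9 pos [ 481.6 -373.1  163.7] rpy [179.63   0.43  90.19] F [ 0.4 -0.2 -2.2] M [-0.09  0.05 -0.02] gap 19.7
```

```bash
python3 -m crank '[0.3,0.4,-0.6,6,2,25,-1,0,0,0,0,0,20,-1,0.1,0.1,0,0,0,8,-1,0,0,0,0,0,2,-1]' >/dev/null; python3 go.py 484 -367.2 90 90.86
```

```text
shift(tool now) [ 0.8 -1.5 20. ] shift(tool final) [ 0.8 -1.5 20. ] turn [ 0.16  0.07 -0.11]
t 17.3 pos [ 485.5 -368.   110. ] rpy [1.7984e+02 7.0000e-02 9.0750e+01] F [ 0.3 -0.3  0.5] M [-0.13  0.06  0.05] gap 19.6
```

```bash
python3 -m crank '[0.15,0.1,-0.1,0.8,-1.5,6,-1,0,0,0,0.3,-0.5,2,-1]' >/dev/null; python3 go.py 484 -367.2 45 90.86; python3 - <<'E'
from fit import *
im=lambda n:np.mean([snapshot(n)["image"].astype(float) for _ in range(4)],0).astype(np.uint8)
t,s=im("top"),im("scene")
A=cv2.resize(s[210:300,100:225],None,fx=6,fy=6,interpolation=cv2.INTER_CUBIC)
cv2.imwrite("pics/rest1.png",A); crop(t,350,195,90,55,8,"rest1t")
E
```

```text
shift(tool now) [-0.1 -0.8 58.2] shift(tool final) [-0.1 -0.7 58.2] turn [0.1  0.06 0.06]
t 17.5 pos [ 484.7 -367.   103.2] rpy [1.799e+02 6.000e-02 9.092e+01] F [-0.1  0.1 -1.2] M [-0.05  0.08 -0.06] gap 19.8
```

View pics/rest1.png

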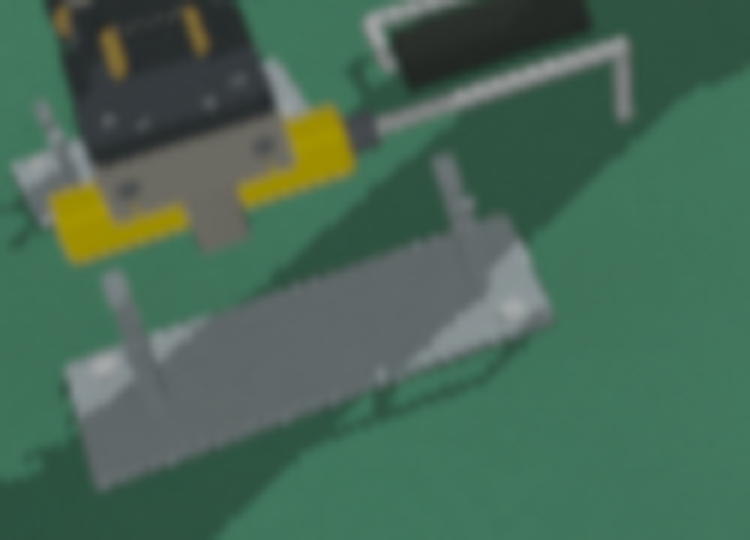

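The rest1 picture shows the hook held level and hook-down above the large rest, with its saddles below at (120,290) and (450,175). Next I lower it.

```bash
python3 -m crank '[0.1,0.06,0,0,-0.8,12,-1,0,0,0,0,0,10,-1,0,0,0,0,0,5,-1,0,0,0,0,0,2,-1]' >/dev/null; python3 go.py 484 -367.2 45 90.86
```

```text
shift(tool now) [ 0.3  0.4 26.9] shift(tool final) [ 0.3  0.4 26.9] turn [-0.    0.01  0.01]
t 18.3 pos [ 483.6 -367.5   71.9] rpy [-1.800e+02  1.000e-02  9.087e+01] F [ 0.5 -0.9 -1.8] M [-0.15  0.06 -0.01] gap 19.6
```

```bash
python3 -m crank '[0,0,0,0.3,0.4,6,-1,0,0,0,0,0,5,-1]' >/dev/null; python3 go.py 484 -367.2 45 90.86 && python3 -m crank '[0,0,0,0,0,4,-1,0,0,0,0,0,3,-1]' >/dev/null; python3 go.py 484 -367.2 45 90.86
```

```text
shift(tool now) [ 0.  -0.1 15. ] shift(tool final) [ 0.  -0.1 15. ] turn [0.   0.01 0.02]
t 18.5 pos [ 484.1 -367.2   60. ] rpy [1.800e+02 1.000e-02 9.088e+01] F [-0.4  0.7 -1.7] M [-0.11  0.04  0.04] gap 19.8
shift(tool now) [-0.2  0.1  7. ] shift(tool final) [-0.2  0.1  7. ] turn [-0.02 -0.01  0.02]
t 18.7 pos [ 483.9 -367.    52. ] rpy [-1.7998e+02 -1.0000e-02  9.0880e+01] F [-1.3  0.8 -1.1] M [-0.08  0.07  0.03] gap 19.5
```

```bash
python3 -m crank '[0,0,0,0,0,3,-1,0,0,0,0,0,2,-1]' >/dev/null; python3 go.py 484 -367.2 45 90.86 && python3 -m crank '[0,0,0,0,0,1,-1]' >/dev/null; python3 go.py 484 -367.2 45 90.86
```

```text
shift(tool now) [-0.1  0.   1.5] shift(tool final) [-0.1  0.   1.5] turn [-0.02 -0.01  0.02]
t 18.9 pos [ 484.  -367.1   46.5] rpy [-1.7998e+02 -1.0000e-02  9.0880e+01] F [ 0.5 -0.5 -1.5] M [-0.12  0.08 -0.  ] gap 19.9
shift(tool now) [-0.1  0.   0.4] shift(tool final) [-0.1  0.   0.4] turn [-0.02 -0.01  0.02]
t 19.0 pos [ 484.  -367.1   45.4] rpy [-1.7998e+02 -1.0000e-02  9.0880e+01] F [ 0.1 -0.5 -1.5] M [-0.11  0.07  0.02] gap 19.8
```

```bash
python3 -m crank '[0,0,0,0,0,0.5,-1]' >/dev/null; python3 go.py 484 -367.2 45 90.86; python3 -m crank '[0,0,0,0,0,0,-0.5,0,0,0,0,0,0,-0.3,0,0,0,0,0,0,0,0,0,0,0,0,0,0.5,0,0,0,0,0,0,1,0,0,0,0,0,0,1,0,0,0,0,0,0,1,0,0,0,0,0,0,1]' ; python3 go.py 484 -367.2 45 90.86
```

```text
shift(tool now) [-0.1 -0.   0. ] shift(tool final) [-0.1 -0.   0. ] turn [-0.02 -0.02  0.02]
t 19.1 pos [ 484.  -367.1   45. ] rpy [-1.7998e+02 -2.0000e-02  9.0880e+01] F [-1.5  1.9  2.3] M [0.16 0.28 0.01] gap 19.5
time: 19.9
position: [484.9, -368.0, 46.5]
tcp_rot: [3.14, 0.002, 1.586]
contact_force: [1.4, 0.5, 0.4]
finger_gap: 77.3
shift(tool now) [ 0.8 -0.9  1.5] shift(tool final) [ 0.8 -0.9  1.5] turn [0.1  0.11 0.01]
t 19.9 pos [ 484.9 -368.    46.5] rpy [1.799e+02 1.100e-01 9.087e+01] F [1.4 0.5 0.4] M [-0.06  0.02 -0.03] gap 77.3
```

Seated and released. I retreat straight up and back towards the robot to clear the view.

```bash
python3 -m crank '[0.1,0.1,0,0,0,-10,1,0,0,0,0,0,-25,1,0,0,0,0,0,-40,1,0,0,0,0,0,-45,1,0,0,0,0,0,-40,1,0,0,0,-30,0,-20,1,0,0,0,-45,-20,0,1,0,0,0,-45,-20,0,1]' >/dev/null; python3 -m crank '[0,0,0,-40,-20,0,1,0,0,0,-30,-10,0,1,0,0,0,0,0,0,1,0,0,0,0,0,0,1,0,0,0,0,0,0,1]'; python3 - <<'E'
from fit import *
im=lambda n:np.mean([snapshot(n)["image"].astype(float) for _ in range(4)],0).astype(np.uint8)
t,s=im("top"),im("scene")
A=cv2.resize(t[120:250,120:250+190],None,fx=2.5,fy=2.5,interpolation=cv2.INTER_CUBIC)
B=cv2.resize(s[215:305,95:225],None,fx=3,fy=3,interpolation=cv2.INTER_CUBIC); C=cv2.resize(s[160:275,300:430],None,fx=2.35,fy=2.35,interpolation=cv2.INTER_CUBIC)
o=np.zeros((600,800,3),np.uint8);o[:325,:A.shape[1]]=A[:,:800];o[325:595,:390]=B;o[325:595,395:395+C.shape[1]]=C[:270]
cv2.imwrite("pics/fin.png",o)
# compare yellow handle with the first picture
def yel(i):
    h=cv2.cvtColor(i,cv2.COLOR_BGR2HSV)[200:240,380:440]; m=cv2.inRange(h,(22,120,120),(35,255,255)); return np.argwhere(m)[:,::-1].mean(0).round(2),int((m>0).sum())
print(yel(cv2.imread("pics/top0.png")),yel(t))
E
```

```text
time: 21.2
position: [416.6, -564.4, 244.4]
tcp_rot: [3.138, 0.006, 1.59]
contact_force: [-0.2, 0.7, -0.2]
finger_gap: 91.5
(array([30.15, 17.98]), 249) (array([30.19, 17.51]), 214)
```

View pics/fin.png

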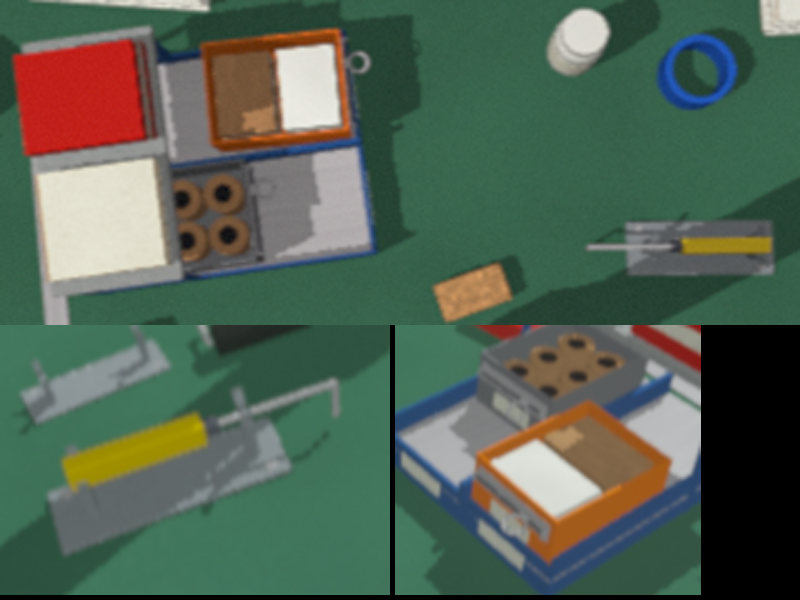

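The final picture shows the hook in the large rest with its hook down, the orange tote at the lip with its ring at (358,62), and the grey tote where it was.

```bash
python3 -c "
from workcell import r
print(r.job_done())"
```

```text
the job is handed in; nothing more can be done
None
```

The job is handed in at about 21 s of the 72 s allowed: the orange tote stands against the stop lip and the pull hook is back in the larger rest.

- **The pull:** I found the ring about 26 mm off the middle of its bar. The hook went down through it without contact. The drag was about 4 to 5 N. I stopped when the force rose to about 7.3 N, and a further 0.7 mm row moved the hook only 0.1 mm. That came after about 110 mm of hook travel, where I expected about 112.
- **Unhooking:** I backed the hook off, lifted it out with no force beyond its own weight and sensor noise, and laid it back where I had picked it up.

**Last checks:**
- The final pictures show the tote at the lip and the grey tote, jar, tape roll and cork block unmoved. The red lid and the brayer were outside or only partly in the last crops, so I did not recheck them.
- The hook lies level with its hook down, and its handle is within about half a pixel (1 to 2 mm) of where it started. The gripper is open and clear.
- My camera readings of the tote's front and of the tip differed by a few millimetres between views, so the proof that the tote is against the lip is the felt stop. I did not measure the gap after unhooking.

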